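# Tip a cover plate out of its flush nest and seat it on the part-present pin

## Task

Press down the notched end of the steel cover plate so that it tips up out of its flush nest, take it by the raised end, and lay it flat in the inspection stand, in under the overhanging head, between the guide rails and back to the stop, so that it holds the part-present pin down. Let go of it there, and leave the knob, the tape roll and the terminal block where they are.

Things in the scene. Friction and masses are not known exactly. Their poses are not given: they have to be found in the camera images.
- cover_plate: plain steel plate 120 x 60 x 8 mm (x, y, z of its own frame), 0.3 kg, the same at both ends. Origin: centre of its underside, 60 mm from either end; z up. At the start it lies in the nest's pocket, its top level with the nest's top and its x along the nest's x, with only 2 mm beside it, so it cannot be gripped there.
- tip_nest: fixed aluminium block 150 x 92 mm, 60 mm high, with a 64 mm wide, 52 mm deep pocket; the plate lies in it on a pivoting floor, hollow below. Origin: centre of its underside, on the table; its x points away from the robot. Its +x end is the press end, known by a 28 mm wide notch in the end wall.
- nest_pivot (a point): middle of the pocket's floor plate, 52 mm above the table, on its pivot axis (along the nest's y); the middle of the cover plate's underside lies on this point and stays there as it tips.
- nest_rocker (a joint): angle (rad) of the pocket's pivoting floor: 0 = level, 0.48 = fully tipped, the plate's press end down and its end nearer the robot raised, that end's underside then 20 mm above the block's top. Stiff: about 3 N down on the plate, 45 mm from its middle toward the press end, turns it; it stays where left and cannot tip the other way. A 5 mm lip keeps the plate from sliding off.
- check_stand: fixed grey stand, 215 mm high. Origin: on the table under the seat's middle (point seat, 60 mm up); x points away from the robot, into the stand. A head 80 mm wide roofs the seat from x = -29 mm to the back, its underside 50 mm above the seat, its front upright, 100 mm high: a gripper holding the plate's near end must lean back toward the robot about 25 to 30 degrees to clear it.
- seat (a point): middle of the seat surface, axes as the stand's; the seated plate's origin comes here, its x along x (either end first). Back stop at x = 61 mm, 30 mm high. Guide rails at x = -10 to 56 mm, 65 mm apart, flaring from 6 up to 13 mm high. The seat is 110 mm wide from x = -16 mm on; nearer it is a 44 mm wide tongue to x = -57 mm, so fingers have room beside the plate's near 44 mm.
- sense_pin (a joint): travel (m) of the brass part-present pin, 8 mm thick, at x = +38 mm on the seat's middle line: 0 = up, standing 6 mm above the seat; 0.006 = flush with it. Its spring gives 0.3 N at the top and 0.6 N when flush, so the plate's weight holds it down.
- spare_knob: bystander: black knob 32 mm across, 19 mm high, origin under its middle; leave it alone.
- tape_black: bystander: roll of black tape 55 mm across, 19 mm high, origin under its middle; leave it alone.
- terminal_block: bystander: pale terminal block 18 x 62 x 18 mm, origin under its middle; leave it alone.
There are look-alikes about, which are no part of the job. Of the things that look like the check_stand, the larger one is meant. Of the things that look like the cover_plate, the larger one is meant.

How it is judged:
On the way:
1. the plate is tipped up in its nest (floor turned past 0.38 rad) with the plate still on it (value of joint nest_rocker above 0.38 rad and distance between cover_plate and nest_pivot below 0.03 m and angle between cover_plate's own z axis and vertical above 0.3 rad), for 0.1 s.
At the end, for the whole second after the job is handed in: the plate lies at rest on the stand's seat, released: its origin within 6 mm along, 5 mm across and 3 mm in height of the seat point, level and right side up within 3 degrees, its length in line with the seat within 6 degrees, and the pin held down at least 4.5 mm of its 6 (value of joint sense_pin above 0.0045 m and x of cover_plate in the frame of seat between -0.006 and 0.006 m and y of cover_plate in the frame of seat between -0.005 and 0.005 m and z of cover_plate in the frame of seat between -0.003 and 0.003 m and angle between cover_plate's own z axis and vertical below 0.05 rad and angle between the x axis of cover_plate and the x axis of seat, either way round below 0.1 rad and linear speed of cover_plate below 0.01 m/s and angular speed of cover_plate below 0.1 rad/s); the robot touches nothing.
It fails at once if a bystander (knob, tape roll, terminal block) is moved more than 25 mm (distance of any of spare_knob, tape_black, terminal_block from where it was at the start of the episode above 0.025 m).
It also fails if it takes over 61 s, if anything falls off the work surface, if the arm or the gripper's body presses on something with over 40 N, if the wrist force passes 120 N, or if a joint passes its speed limit or range.

## Robot

A 6-joint arm with a two-finger parallel gripper is mounted at the origin on a cart in front of the work surface, level with it; the furniture and walls round the work are solid. World frame = base frame: x ahead of the robot, y to its left, z up, the work surface at z = 0. Lengths are in m, angles in rad, forces in N, time in s.
With the tool pointing down it reaches from about 0.4 to 0.925 m from the base axis. Payload 12.5 kg.
Tool frame: the origin (TCP) lies midway between the tips of the shut fingers; the grasp point (between the pads) lies behind it (robot.grasp_offset is the x of the grasp point in the tool frame, in m); x points along the fingers, y is the direction in which the jaws open and shut, and the axes are right-handed (so a half turn about x gives the same grasp; the last joint's range is limited). The gripper opens to 95 mm and grips with 3 to 60 N. Pads are 20 mm wide; open, the fingers measure 119 mm over their backs; the gripper's body (75 mm by 180 mm) begins 59 mm behind the grasp point.
Start: joints at [1.157, 0.491, 1.559, -0, 1.092, -0.106], TCP at [0.189, 0.596, 0.215] pointing down, gripper open.
Joint ranges: [-3.1, 3.1], [-0.84, 2.19], [0.05, 2.79], [-1.13, 4.28], [0.06, 2.93], [-2.69, 2.69]. Speed limits (rad/s): [2.22, 2.22, 2.79, 3.14, 3.14, 3.14].

## Interface

Orientations are given as a unit quaternion [x, y, z, w].
In Python, from station import robot, planner, vision, monitor gives the robot as it stands. Calls block until the motion is done:
- robot.move_to(position, orientation): joint-space move of the TCP to a pose.
- robot.move_straight(position, speed=0.15, orientation=None, until_force=None): straight line of the TCP; orientation=None keeps the orientation; speed is the mean speed in m/s. With until_force (N) it stops when the force on the tool has changed by that much, and returns True; else False.
- robot.move_j(angles): joint-space move.
- robot.open_gripper() and robot.close_gripper(): open the fingers fully, or close them until they stop; the grip force is fixed at half the most.
- robot.sleep(seconds).
- planner.inverse_kinematics(position, orientation): joint angles nearest the present ones, or None.
- vision.read_camera(name): name is "side" or "top"; returns a dict with "image" (400x640x3 uint8, red, green, blue), "fx", "fy", "cx", "cy" (pixels), "eye" and "rotation" of the camera in the world. Camera axes: x right, y down, z forward; pixel columns grow to the right and rows downward; lengths in m; the calibration is good to about 2 mm. A picture is of the moment at which its call begins. There is no depth.
A pose or a line that the arm cannot do raises robot.MotionError and nothing moves.
- robot.hand_in(): hands the job in, once; it reports no verdict.
Readings, each from a call of its own:
- monitor.read_time(): time.
- monitor.read_qpos(): joint angles.
- monitor.read_joint_vel(): joint speeds.
- monitor.read_effort(): joint torques, N m.
- monitor.read_tool_pos(): TCP position.
- monitor.read_eef_rot(): TCP orientation.
- monitor.read_wrist_force(): force on the tool from outside, world axes, zero at the start.
- monitor.read_moment(): the same for the moment, N m.
- monitor.read_opening(): opening from 0.0 (shut) to 1.0 (fully open).
Only numpy, scipy, OpenCV 4.12 (cv2) and the standard library are available. Lean on these libraries where they do the work, as an engineer would, in place of code of your own. Each camera call takes 0.05 s, during which the arm holds its last target. There are 200 camera calls.

## Working session

There is one attempt and no reset: what is moved stays moved. The work goes in short steps, each a Python script; the robot and the scene stay as the last script left them, time stands still between calls to the robot, and variables do not carry over. Pictures are saved under pics/ and viewed, about 8 in all and at most 12, crops included, and the job is handed in when it is done.

```bash
ls; mkdir -p pics
python3 - <<'E'
from station import robot, planner, vision, monitor
import cv2,numpy as np
for n in("side","top"):
    d=vision.read_camera(n); cv2.imwrite(f"pics/{n}0.png",cv2.resize(d["image"][:,:,::-1],(800,500),interpolation=cv2.INTER_CUBIC))
    cv2.imwrite(f"pics/{n}0raw.png",d["image"][:,:,::-1])
    print(n,{k:np.round(v,4).tolist() for k,v in d.items() if k!="image"})
print(robot.grasp_offset,monitor.read_eef_rot(),monitor.read_time())
E
```

```text
pics
side {'fx': 379.5404, 'fy': 379.5404, 'cx': 324.9919, 'cy': 206.8334, 'eye': [0.3474, 0.5635, 0.6045], 'rotation': [-0.1343, 0.8883, -0.4339, 0.0677]}
top {'fx': 378.0001, 'fy': 378.0001, 'cx': 324.3373, 'cy': 197.8674, 'eye': [0.3348, -0.0329, 0.9013], 'rotation': [-0.6504, 0.7473, -0.1045, 0.0869]}
-0.0188 [ 0.10806635  0.69883228 -0.10871087  0.69866806] 0.1
```

View pics/side0.png

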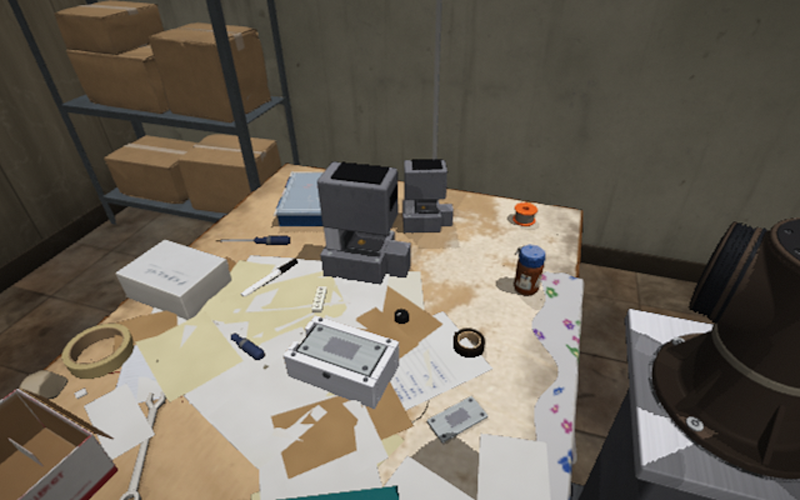

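View pics/top0.png

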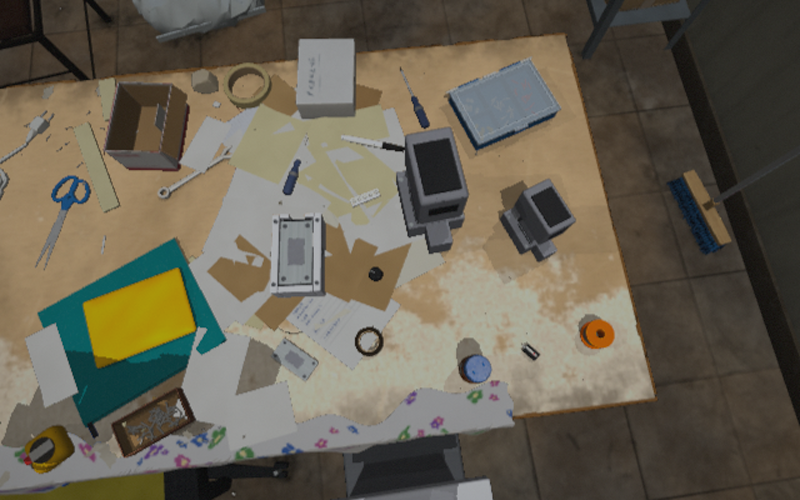

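The side view shows the nest at about (342,360), the larger stand at (360,225), the knob at (401,316), the tape at (468,342) and the terminal block at (319,299). The top view shows the nest at (298,254) and the stand at (435,185). Next I'll enlarge both for corner picks.

Run:
```python
import cv2
def crop(n,x0,y0,x1,y1,s,o):
    im=cv2.imread(f"pics/{n}0raw.png")[y0:y1,x0:x1]
    im=cv2.resize(im,None,fx=s,fy=s,interpolation=cv2.INTER_CUBIC)
    for x in range(-(-x0//10)*10,x1,10):
        cv2.line(im,((x-x0)*s,0),((x-x0)*s,5),(0,0,255),1); cv2.putText(im,str(x),((x-x0)*s,15),0,.35,(0,0,255),1)
    for y in range(-(-y0//10)*10,y1,10):
        cv2.line(im,(0,(y-y0)*s),(5,(y-y0)*s),(0,0,255),1); cv2.putText(im,str(y),(5,(y-y0)*s),0,.35,(0,0,255),1)
    cv2.imwrite(o,im)
crop("top",205,97,385,247,4,"pics/topc.png")
crop("side",220,125,353,325,3,"pics/sidec.png")
```

```text
(no output)
```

View pics/topc.png

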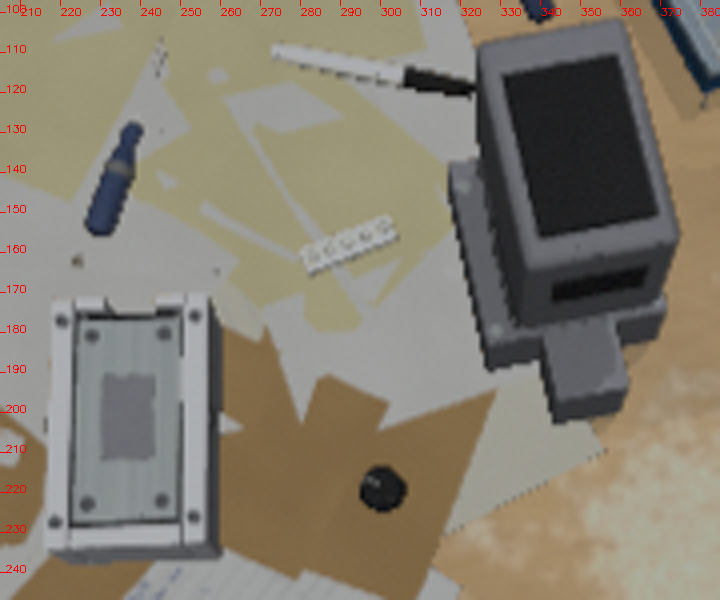

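View pics/sidec.png

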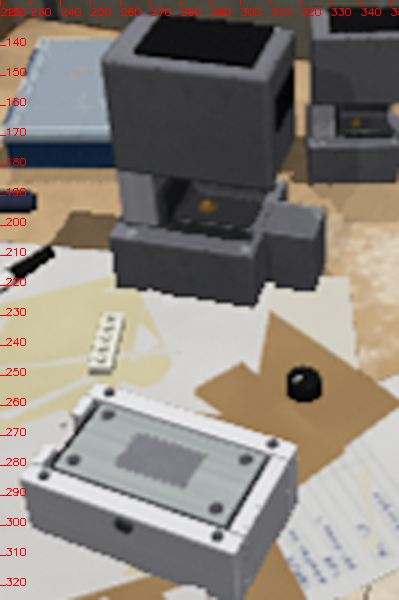

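Picks so far, in raw pixels:
- **Nest top corners, top view:** about (218,172), (257,170.5), (257,233) and (216.5,234.5).
- **Nest notch:** on the far (+x) side.
- **Pin, side view:** about (289,193.7).

Next is a joint least-squares fit, then an overlay check.

```bash
cat > fit.py <<'E'
import numpy as np, cv2
from scipy.optimize import least_squares
from scipy.spatial.transform import Rotation as R
C={"side":(379.5404,324.9919,206.8334,[0.3474,0.5635,0.6045],[-0.1343,0.8883,-0.4339,0.0677]),
"top":(378.0001,324.3373,197.8674,[0.3348,-0.0329,0.9013],[-0.6504,0.7473,-0.1045,0.0869])}
def proj(n,P,b=np.zeros(3)):
    f,cx,cy,e,q=C[n]; p=(np.atleast_2d(P)-e-b)@R.from_quat(q).as_matrix()
    return np.c_[f*p[:,0]/p[:,2]+cx,f*p[:,1]/p[:,2]+cy]
def W(pose,P):
    P=np.atleast_2d(P).astype(float); c,s=np.cos(pose[2]),np.sin(pose[2])
    return np.c_[pose[0]+c*P[:,0]-s*P[:,1],pose[1]+s*P[:,0]+c*P[:,1],P[:,2]]
t=lambda x,y:(205+x/4-.4,97+y/4-.4); s=lambda x,y:(220+x/3-.35,125+y/3-.35)
mm=1e-3
nest=[("top",(75,46,60),t(53,300)),("top",(75,-46,60),t(208,294)),("top",(-75,-46,60),t(209,543)),("top",(-75,46,60),t(46,550)),
("side",(75,46,60),s(22,480)),("side",(75,-46,60),s(100,384)),("side",(-75,-46,60),s(297,446)),("side",(-75,46,60),s(238,553)),
("top",(60,30,60),t(75,318)),("top",(60,-30,60),t(182,318)),("top",(-60,-30,60),t(181,520)),("top",(-60,30,60),t(71,524))]
stand=[("side",(38,0,66),s(207,206)),("side",(-16,55,60),s(262,243)),("side",(-29,40,110),s(267,190)),("side",(-57,-22,60),s(325,235)),
("top",(-57,22,60),t(555,408)),("top",(-57,-22,60),t(627,388)),("top",(-16,22,60),t(543,333)),("top",(-16,55,60),t(487,355)),("top",(-16,-55,60),t(665,305))]
def res(p,obs,pose): 
    out=[]
    for n,P,px in obs: out.append(proj(n,W(pose,np.array(P)*mm),p[:3] if n=="side" else p[3:6])[0]-px)
    return np.array(out)
def f(p): return np.r_[res(p,nest,p[6:9]).ravel(),res(p,stand,p[9:12]).ravel(),p[:6]/.002*1.0]
def solve():
    r=least_squares(f,np.r_[np.zeros(6),.45,.05,0,.55,-.15,0.],loss="soft_l1",x_scale=np.r_[np.ones(6)*.002,np.ones(6)*.05]); return r.x
if __name__=="__main__":
    p=solve(); np.set_printoptions(precision=4,suppress=True); print(p); 
    for o,q in((nest,p[6:9]),(stand,p[9:12])): 
        for a,b in zip(o,res(p,o,q)): print(a[0],a[1],b)
    def draw(n,x0,y0,x1,y1,k):
        im=cv2.resize(cv2.imread(f"pics/{n}0raw.png")[y0:y1,x0:x1],None,fx=k,fy=k,interpolation=cv2.INTER_CUBIC)
        b=p[:3] if n=="side" else p[3:6]
        def pl(pose,P,col):
            u=proj(n,W(pose,np.array(P)*mm),b); u=((u+.5-[x0,y0])*k).astype(np.int32); cv2.polylines(im,[u],True,col,1,cv2.LINE_AA)
        rect=lambda a,b_,c,d,z:[(a,c,z),(b_,c,z),(b_,d,z),(a,d,z)]
        N,S=p[6:9],p[9:12]
        pl(N,rect(-75,75,-46,46,60),(0,0,255)); pl(N,rect(-75,75,-46,46,0),(0,0,255)); pl(N,rect(-60,60,-30,30,60),(0,255,0))
        pl(S,[(-57,-22,60),(-16,-22,60),(-16,-55,60),(56,-55,60),(56,55,60),(-16,55,60),(-16,22,60),(-57,22,60)],(0,0,255))
        pl(S,[(-16,55,0),(56,55,0),(56,55,60),(-16,55,60)],(0,0,255))
        pl(S,[(-29,-40,110),(-29,40,110),(-29,40,210),(-29,-40,210)],(0,255,255)); pl(S,rect(34,42,-4,4,66),(0,255,0))
        pl(S,rect(-10,56,-32.5,32.5,66),(255,0,0))
        return im
    a=draw("top",205,97,385,247,4)[:, :480+240]; b=draw("side",220,125,353,325,3)
    cv2.imwrite("pics/ov_top.png",a); cv2.imwrite("pics/ov_side.png",b)
    m=np.zeros((600,800,3),np.uint8); a2=draw("top",305,100,385,210,5); b2=draw("side",250,125,335,230,4); 
    m[:a2.shape[0],:400]=a2; m[:b2.shape[0],410:410+b2.shape[1]]=b2; cv2.imwrite("pics/ov.png",m)
E
python3 fit.py
```

```text
[ 0.0005 -0.0006  0.0021 -0.0005  0.0006  0.0001  0.5859  0.1313 -0.0914
  0.6201 -0.1307  0.111 ]
top (75, 46, 60) [-0.3945 -0.1001]
top (75, -46, 60) [ 0.0379 -0.2829]
top (-75, -46, 60) [-0.2316  0.2447]
top (-75, 46, 60) [-0.5235  0.3846]
side (75, 46, 60) [-0.7203 -0.6072]
side (75, -46, 60) [-0.8641 -0.9629]
side (-75, -46, 60) [ 1.1588 -0.6049]
side (-75, 46, 60) [0.043  0.4528]
top (60, 30, 60) [0.7816 1.1439]
top (60, -30, 60) [-0.2983  0.0338]
top (-60, -30, 60) [-0.3218 -0.2251]
top (-60, 30, 60) [ 0.5382 -0.007 ]
side (38, 0, 66) [-0.1751 -0.4742]
side (-16, 55, 60) [-2.0375  5.5105]
side (-29, 40, 110) [2.6397 2.435 ]
side (-57, -22, 60) [ 0.4889 -9.1272]
top (-57, 22, 60) [ 0.6574 -1.0548]
top (-57, -22, 60) [ 0.9514 -0.5448]
top (-16, 22, 60) [-0.9165  1.3493]
top (-16, 55, 60) [-0.5706 -0.8468]
top (-16, -55, 60) [0.1584 0.709 ]
```

View pics/ov.png

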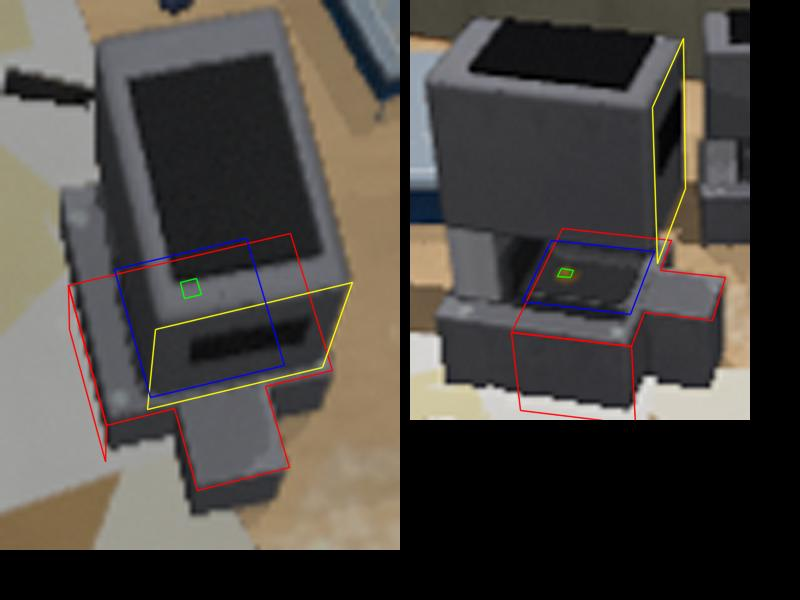

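The overlay fits the stand in the top view: the tongue is at (197,490)-(290,465). In the side view it sits a few pixels low and to the right, because my side picks were rough. I'll take a cleaner look at the side view.

Run:
```python
import cv2,numpy as np
im=cv2.imread("pics/side0raw.png")[165:228,250:332]
im=cv2.resize(im,None,fx=9,fy=9,interpolation=cv2.INTER_LANCZOS4)
im=np.clip(255*(im/255.)**.5,0,255).astype(np.uint8)
for x in range(250,332,10):cv2.putText(im,str(x),((x-250)*9,12),0,.4,(0,0,255),1)
for y in range(170,228,10):cv2.putText(im,str(y),(0,(y-165)*9),0,.4,(0,0,255),1)
cv2.imwrite("pics/sclean.png",im)
```

```text
(no output)
```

View pics/sclean.png

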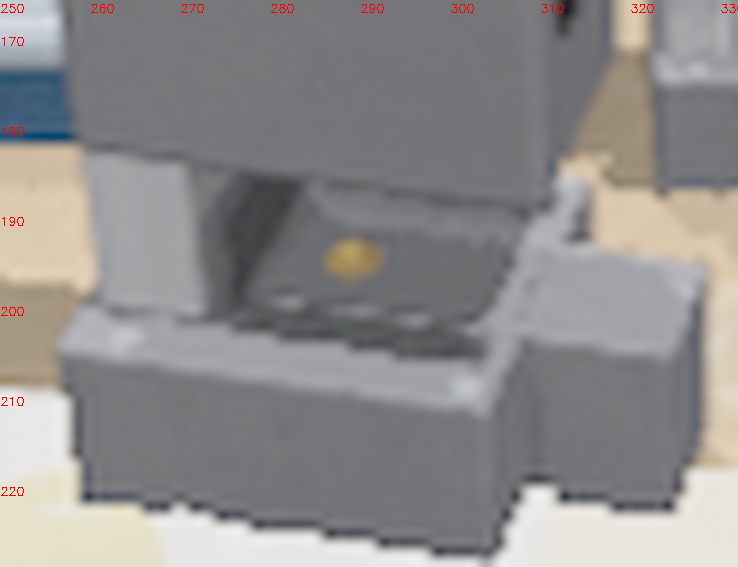

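In the side crop, pixels relative to the crop (raw = 250+x/9, 165+y/9):
- pin at (353,258)
- base front corner at (489,409)
- tongue corners at (673,353), (706,262) and (525,340)
- head's lower front corner at (540,211)

I'll refit with these.

```bash
python3 - <<'E'
s=open('fit.py').read()
i=s.index('stand=[');j=s.index('def res(')
s=s[:i]+'''u=lambda x,y:(250+x/9-.45,165+y/9-.45)
stand=[("side",(38,0,65.5),u(353,258)),("side",(-16,55,60),u(490,411)),("side",(-57,22,60),u(675,355)),("side",(-57,-22,60),u(707,262)),("side",(-16,22,60),u(525,340)),("side",(-29,40,110),u(543,212)),
("top",(-57,22,60),t(555,408)),("top",(-57,-22,60),t(627,388)),("top",(-16,22,60),t(543,333)),("top",(-16,55,60),t(487,357)),("top",(-16,-55,60),t(666,308))]
'''+s[j:]
open('fit.py','w').write(s)
E
python3 fit.py; python3 -c "
from fit import *
p=solve()
print('bottom corner proj',proj('side',W(p[9:12],[(-.016,.055,z) for z in(0,.006,.012,.06)]),p[:3]),'seen',u(493,555))
print('tongue',proj('side',W(p[9:12],[(-.057,.022,z) for z in(0,.006,.012)]),p[:3]),'seen',u(678,508))"
```

```text
[ 0.0004 -0.0007  0.0015 -0.0004  0.0007  0.0003  0.5859  0.1314 -0.0912
  0.6206 -0.1315  0.0897]
top (75, 46, 60) [-0.4147 -0.0181]
top (75, -46, 60) [ 0.013  -0.2082]
top (-75, -46, 60) [-0.2445  0.3142]
top (-75, 46, 60) [-0.5312  0.4619]
side (75, 46, 60) [-0.9132 -0.7609]
side (75, -46, 60) [-1.0299 -1.1285]
side (-75, -46, 60) [ 1.0388 -0.7761]
side (-75, 46, 60) [-0.096   0.2962]
top (60, 30, 60) [0.7618 1.2242]
top (60, -30, 60) [-0.3213  0.1093]
top (-60, -30, 60) [-0.335  -0.1537]
top (-60, 30, 60) [0.5284 0.0695]
side (38, 0, 65.5) [-0.3397 -0.834 ]
side (-16, 55, 60) [0.2644 0.5052]
side (-57, 22, 60) [0.0584 0.4412]
side (-57, -22, 60) [0.2987 0.0672]
side (-16, 22, 60) [-0.1191 -0.0538]
side (-29, 40, 110) [0.8101 1.955 ]
top (-57, 22, 60) [ 0.4609 -1.3053]
top (-57, -22, 60) [ 0.855  -0.4171]
top (-16, 22, 60) [-0.7486  1.0245]
top (-16, 55, 60) [-0.4679 -1.9521]
top (-16, -55, 60) [0.2491 0.2779]
bottom corner proj [[305.1874719  230.21719133]
 [305.09799152 228.33866655]
 [305.00778392 226.44487451]
 [304.2588432  210.721832  ]] seen (304.3277777777778, 226.21666666666667)
tongue [[324.71459215 223.79201883]
 [324.70435005 221.92547846]
 [324.69402638 220.04407203]] seen (324.8833333333333, 220.99444444444447)
```

View pics/ov.png

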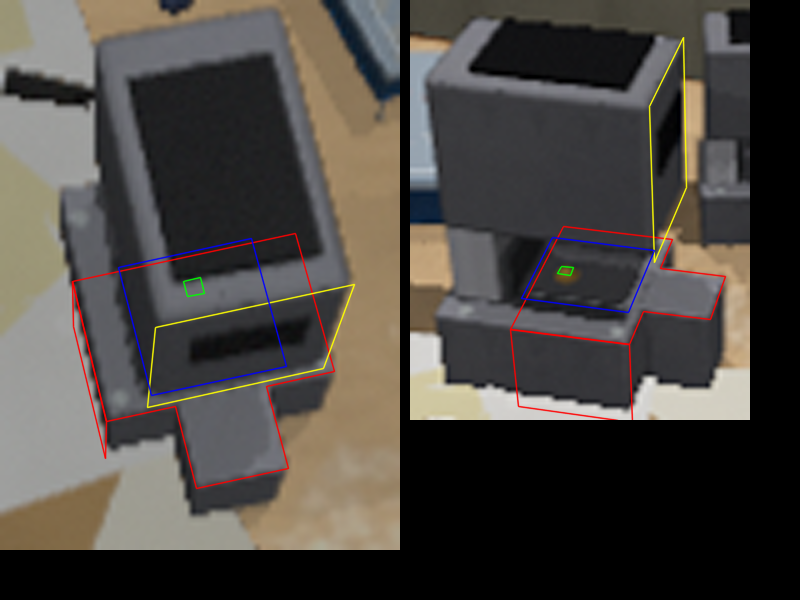

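Run:
```python
import fit; from fit import *
np.set_printoptions(precision=4,suppress=True)
# tidy picks
fit.stand=[o for o in fit.stand if not (o[0]=="top" and o[1] in [(-16,22,60),(-16,55,60)])]
def run(obs,z0free,bias,x0):
    def g(p):
        o=[]
        for n,P,px in obs:
            P=np.array(P)*mm+[0,0,p[3]]; o.append(proj(n,W(p[:3],P),bias[n])[0]-px)
        return np.r_[np.ravel(o),p[3]/(.02 if z0free else 1e-5)]
    r=least_squares(g,np.r_[x0,0],loss="soft_l1",x_scale=[.1,.1,.1,.01]); return r.x,np.sqrt(np.mean(r.fun**2))
p=solve(); print(p)
Z={"side":np.zeros(3),"top":np.zeros(3)}
for nm,obs,x0 in(("nest",fit.nest,p[6:9]),("stand",fit.stand,p[9:12])):
    for sel in(("side",),("top",),("side","top")):
        o=[a for a in obs if a[0] in sel]
        print(nm,sel,run(o,0,Z,x0),run(o,1,Z,x0))
# bottom edges of the nest vs projection
print(proj("side",W(p[6:9],[(-.075,.046,0),(.075,.046,0),(-.075,-.046,0)])),"seen",s(240,600),s(30,525))
```

```text
[ 0.0005 -0.0007  0.0012 -0.0005  0.0007  0.0003  0.5859  0.1315 -0.0916
  0.6206 -0.131   0.0848]
nest ('side',) (array([ 0.5838,  0.1342, -0.093 , -0.    ]), np.float64(0.7804121219691835)) (array([ 0.5895,  0.1242, -0.0882, -0.0132]), np.float64(0.3469730558731144))
nest ('top',) (array([ 0.5867,  0.1304, -0.0917,  0.    ]), np.float64(0.42352680425865874)) (array([ 0.5866,  0.1303, -0.0917,  0.0003]), np.float64(0.42285865407360623))
nest ('side', 'top') (array([ 0.586 ,  0.1311, -0.0926, -0.    ]), np.float64(0.8563939702046764)) (array([ 0.5872,  0.131 , -0.0899, -0.0044]), np.float64(0.6128365622925156))
stand ('side',) (array([ 0.6203, -0.1301,  0.0879, -0.    ]), np.float64(0.6197948905094762)) (array([ 0.622 , -0.1347,  0.0882, -0.0037]), np.float64(0.6195221331889007))
stand ('top',) (array([ 0.6194, -0.1298,  0.1119,  0.    ]), np.float64(0.3875081329522052)) (array([ 0.6176, -0.1289,  0.1123,  0.0065]), np.float64(0.35792506377383376))
stand ('side', 'top') (array([ 0.6203, -0.1303,  0.0941, -0.    ]), np.float64(0.5833390536914127)) (array([ 0.6205, -0.1307,  0.0932, -0.0007]), np.float64(0.5835342203737106))
[[300.2999 328.8363]
 [230.9952 303.4707]
 [319.9982 292.1447]] seen (299.65, 324.65) (229.65, 299.65)
```

```bash
cat > h.py <<'E'
import numpy as np
from scipy.spatial.transform import Rotation as R
N=np.array([.5863,.1309,-.0917]); S=np.array([.6203,-.1303,.095]); G=.0188
def pose(F,x,y,z,lean,off=0.,dyaw=0.):
    """tool pose: point `off` behind the tip at (x,y,z) of frame F, leaning back `lean`."""
    c,s=np.cos(F[2]),np.sin(F[2]); l=lean
    M=R.from_euler('z',F[2]+dyaw).as_matrix()@np.array([[np.sin(l),0,np.cos(l)],[0,1,0],[-np.cos(l),0,np.sin(l)]])
    p=np.array([F[0]+c*x-s*y,F[1]+s*x+c*y,z])+off*M[:,0]
    return p,R.from_matrix(M).as_quat()
E
python3 - <<'E'
from fit import *; from h import *
def unproj(n,px,z):
    f,cx,cy,e,q=C[n]; e=np.array(e); d=R.from_quat(q).apply([(px[0]-cx)/f,(px[1]-cy)/f,1]); return e+d*(z-e[2])/d[2]
def yaw(n,a,b,z):
    d=unproj(n,b,z)-unproj(n,a,z); return round(float(np.arctan2(d[1],d[0])),3),np.round(np.linalg.norm(d),3),np.round((unproj(n,b,z)+unproj(n,a,z))/2,4)
print("panelL",yaw("top",t(540,238),t(503,77),.215)); print("panelR",yaw("top",t(658,213),t(615,55),.215))
print("panel front",yaw("top",t(658,213),t(540,238),.215),"back",yaw("top",t(615,55),t(503,77),.215))
print("headL/R",yaw("top",t(531,245),t(478,47),.21),yaw("top",t(678,228),t(625,22),.21))
print("baseL",yaw("top",t(487,352),t(451,180),.06)); print("side base",yaw("side",u(490,411),u(58,350),.06))
print("side tongue",yaw("side",u(675,355),u(525,340),.06))
from station import planner
for a in [(N,.043,0,.10,0.),(N,.040,0,.04,0.),(N,-.046,0,.079,.035,.0157),(N,-.046,0,.26,.035,.0157),(S,-.18,0,.12,.515,.0157),(S,-.048,0,.075,.515,.0157)]:
    q=planner.inverse_kinematics(*pose(*a)); print(None if q is None else np.round(q,2))
E
```

```text
panelL (0.062, np.float64(0.088), array([ 0.6478, -0.1021,  0.215 ]))
panelR (0.078, np.float64(0.088), array([ 0.6526, -0.1605,  0.215 ]))
panel front (1.656, np.float64(0.059), array([ 0.6063, -0.1344,  0.215 ])) back (1.648, np.float64(0.058), array([ 0.6941, -0.1282,  0.215 ]))
headL/R (0.097, np.float64(0.111), array([ 0.6578, -0.095 ,  0.21  ])) (0.062, np.float64(0.115), array([ 0.6592, -0.1697,  0.21  ]))
baseL (0.056, np.float64(0.111), array([ 0.6535, -0.0766,  0.06  ]))
side base (0.076, np.float64(0.118), array([ 0.6586, -0.0729,  0.06  ]))
side tongue (0.134, np.float64(0.04), array([ 0.5814, -0.1111,  0.06  ]))
[ 0.1   0.64  1.63 -0.    0.88 -1.38]
[ 0.1   0.71  1.67 -0.    0.76 -1.38]
[ 0.13  0.59  1.89 -0.01  0.63 -1.34]
[ 0.13  0.35  1.71 -0.01  1.05 -1.34]
[-0.66  0.4   2.34  1.55  0.34  2.49]
[-0.46  0.58  2.1   1.55  0.26  2.67]
```

```bash
sed -i 's/S=np.array(.*/S=np.array([.6203,-.1320,.08])/; s/    p=np.array(\[F/    M=M@np.diag([1,-1,-1])\n&/' h.py
python3 - <<'E'
from h import *; from station import *; import cv2
np.set_printoptions(precision=3,suppress=True)
for a in [(N,-.046,0,.079,.035,.0157),(S,-.20,0,.16,.515,.0157),(S,-.20,0,.085,.515,.0157),(S,-.048,0,.075,.515,.0157),(S,-.048,0,.065,.515,.0157)]:
    q=planner.inverse_kinematics(*pose(*a)); print(None if q is None else np.round(q,2))
robot.close_gripper()
p,q=pose(N,.045,0,.18,0); robot.move_to(p,q)
p,q=pose(N,.045,0,.075,0); robot.move_straight(p,.2)
p,q=pose(N,.045,0,.033,0); r=robot.move_straight(p,.03,until_force=18)
print(r,monitor.read_tool_pos(),monitor.read_wrist_force(),monitor.read_time())
p,q=pose(N,.045,0,.2,0); robot.move_straight(p,.2)
p,q=pose(N,-.10,.0,.25,0); robot.move_to(p,q); robot.open_gripper()
d={}
for n in("side","top"):
    im=vision.read_camera(n)["image"][:,:,::-1]; cv2.imwrite(f"pics/{n}1raw.png",im)
im=cv2.imread("pics/side1raw.png")[235:335,215:335]; cv2.imwrite("pics/tip.png",cv2.resize(im,None,fx=5,fy=5,interpolation=cv2.INTER_CUBIC))
print(monitor.read_time())
E
```

```text
[ 0.13  0.59  1.89 -0.01  0.63  1.8 ]
[-0.69  0.28  2.34  1.22  0.37 -0.32]
[-0.69  0.48  2.42  1.94  0.38 -1.1 ]
[-0.46  0.58  2.1   1.56  0.25 -0.47]
[-0.46  0.6   2.11  1.66  0.26 -0.57]
True [0.632 0.127 0.043] [-0.264 -0.957  9.284] 5.6083
8.8333
```

View pics/tip.png

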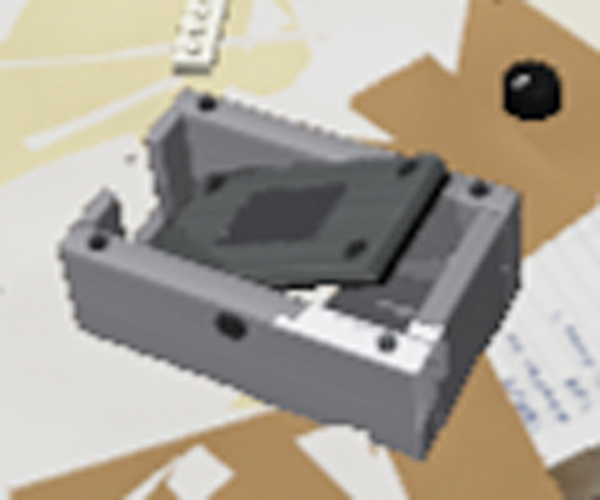

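The plate is fully tipped: raised corners at about (375,280) and (440,160), and the tool stopped at z=0.043 as predicted. Next I grasp it, lift, and turn it level in front of the stand.

Run:
```python
from h import *; from station import *; import cv2
np.set_printoptions(precision=3,suppress=True)
g=(N,-.0425,0); O=.0147; L=.035
p,q=pose(*g,.16,L,O); robot.move_to(p,q)
p,q=pose(*g,.0777,L,O); print("hit",robot.move_straight(p,.1,until_force=6), monitor.read_tool_pos())
robot.close_gripper(); print("open",monitor.read_opening(),monitor.read_wrist_force())
p,q=pose(*g,.0877,L,O); robot.move_straight(p,.03); print(monitor.read_wrist_force(),monitor.read_opening())
p,q=pose(*g,.26,L,O); robot.move_straight(p,.15)
p,q=pose(S,-.21,0,.17,.515,O); robot.move_to(p,q)
print(monitor.read_opening(),monitor.read_wrist_force(),monitor.read_qpos(),monitor.read_time())
for n in("side","top"):
    im=vision.read_camera(n)["image"][:,:,::-1]; cv2.imwrite(f"pics/{n}2raw.png",im)
a=cv2.resize(cv2.imread("pics/side2raw.png")[120:270,240:440],None,fx=4,fy=4,interpolation=cv2.INTER_CUBIC); cv2.imwrite("pics/held.png",a)
```

```text
hit False [0.545 0.135 0.064]
open 0.6251523382722128 [0.913 0.108 0.833]
[ 0.066 -0.322 -3.598] 0.628988619508251
0.6305622755757175 [ 0.149  0.861 -3.286] [-0.712  0.242  2.347  1.138  0.397 -0.259] 14.5917
```

View pics/held.png

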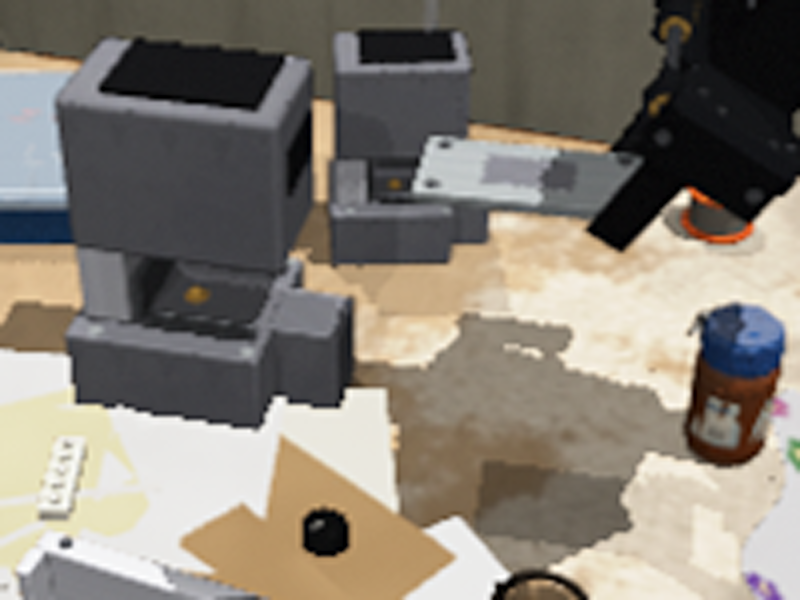

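The plate is held nearly level. Far corners are at about (428,137) and (413,192), and the near -y corner at about (640,150). I'll compare these with the prediction, then move to just before entry.

Run:
```python
from fit import *; import h
S=h.S; v=lambda x,y:np.array((240+x/4-.4,120+y/4-.4))
P=np.array([(-.1604+a,b,.1668+.008) for a,b in((.06,-.03),(.06,.03),(-.06,-.03))])
pr=proj("side",W(S,P),np.array([.0004,-.0007,.0012])); print((pr-[v(428,137),v(413,192),v(640,150)]).round(2))
from station import *; import cv2
from h import pose
O=.0147;L=.515
p,q=pose(S,-.21,0,.0762,L,O); 
p,q=pose(S,-.175,0,.0782,L,O); robot.move_to(p,q) if False else robot.move_straight(p,.12)
p,q=pose(S,-.145,0,.0782,L,O); robot.move_straight(p,.1,orientation=q)
print(monitor.read_wrist_force(),monitor.read_qpos().__repr__(),monitor.read_time())
for n in("side","top"): cv2.imwrite(f"pics/{n}3raw.png",vision.read_camera(n)["image"][:,:,::-1])
b=np.array([.0004,-.0007,.0012]); bt=np.array([-.0005,.0007,.0003])
m=np.zeros((600,800,3),np.uint8)
def put(n,x0,y0,x1,y1,k,col,bias):
    im=cv2.resize(cv2.imread(f"pics/{n}3raw.png")[y0:y1,x0:x1],None,fx=k,fy=k,interpolation=cv2.INTER_CUBIC)
    im=np.clip(255*(im/255.)**.7,0,255).astype(np.uint8)
    A=W(S,[(-.145+.0496+a,bb,.075+z) for z in(.008,) for a,bb in((.06,-.03),(.06,.03),(-.06,.03),(-.06,-.03))])
    uu=((proj(n,A,bias)+.5-[x0,y0])*k).astype(np.int32)
    for c in uu: cv2.circle(im,tuple(int(i) for i in c),3,(0,0,255),1)
    m[:im.shape[0],col:col+im.shape[1]]=im[:600,:800-col]
put("side",255,165,335,225,5,0,b) if False else put("side",250,170,350,230,5,0,b)
put("top",310,130,370,250,5,500,bt)
cv2.imwrite("pics/pre.png",m)
```

```text
[[ 1.66 -0.92]
 [ 0.56 -0.91]
 [ 2.36  1.67]]
[ 0.47970247 -0.85171296 -3.53207648] array([-0.58790012,  0.51760424,  2.3116641 ,  1.88964545,  0.32708088,
       -0.93767986]) 16.1083
```

View pics/pre.png

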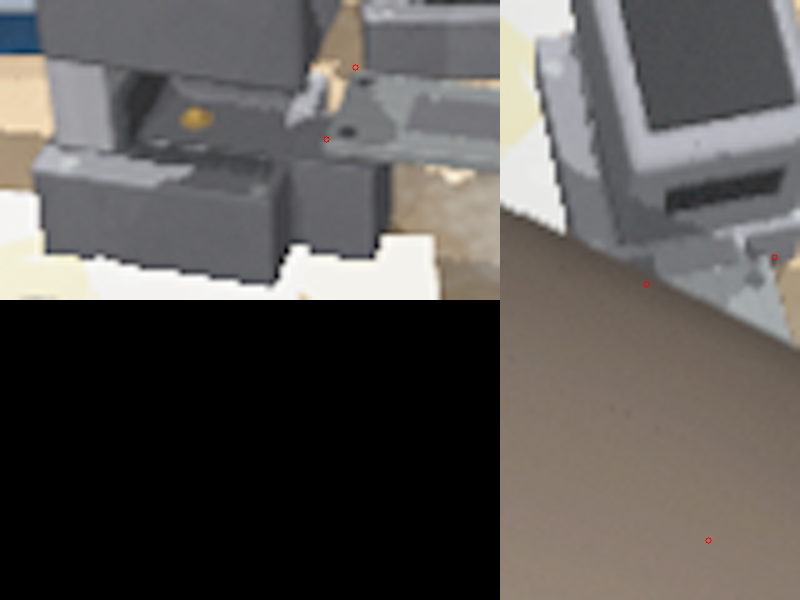

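Relative to the prediction, the far end sits about 1 to 2 px (roughly 3–5 mm) low, so the plate droops by about 0.04 rad. I'll add that much lean, go in high with a force guard, then lower with a guard.

Run:
```python
from h import *; from station import *; import cv2
np.set_printoptions(precision=4,suppress=True)
O=.0147;L=.555
def st():
    tp=np.array(monitor.read_tool_pos()); M=R.from_quat(monitor.read_eef_rot()).as_matrix(); g=tp-O*M[:,0]
    d=g[:2]-S[:2]; c,s=np.cos(S[2]),np.sin(S[2]); return "plate xyz est",np.array([c*d[0]+s*d[1]+.0496,-s*d[0]+c*d[1],g[2]-.0032-.06]),"F",np.array(monitor.read_wrist_force())
p,q=pose(S,-.145,0,.0792,L,O); robot.move_straight(p,.05,orientation=q); print(st())
p,q=pose(S,-.0586,0,.0792,L,O); print(robot.move_straight(p,.06,until_force=5),*st())
cv2.imwrite("pics/side4raw.png",vision.read_camera("side")["image"][:,:,::-1])
p,q=pose(S,-.0586,0,.0652,L,O); print(robot.move_straight(p,.02,until_force=3),*st())
print(monitor.read_time())
for n in("side",): cv2.imwrite(f"pics/{n}5raw.png",vision.read_camera(n)["image"][:,:,::-1])
m=[cv2.resize(cv2.imread(f"pics/side{k}raw.png")[165:228,250:340],None,fx=4.4,fy=4.4*1.8,interpolation=cv2.INTER_CUBIC) for k in(4,5)]
cv2.imwrite("pics/ins.png",np.clip(255*(np.hstack(m)/255.)**.6,0,255).astype(np.uint8))
```

```text
('plate xyz est', array([-0.0961, -0.0001,  0.0158]), 'F', array([-0.756 ,  0.3348, -2.6864]))
False plate xyz est [-0.0092  0.      0.016 ] F [-0.6693 -1.3101 -3.7214]
False plate xyz est [-0.0089 -0.0001  0.0021] F [ 0.0155 -0.7429 -2.7935]
18.9583
```

View pics/ins.png

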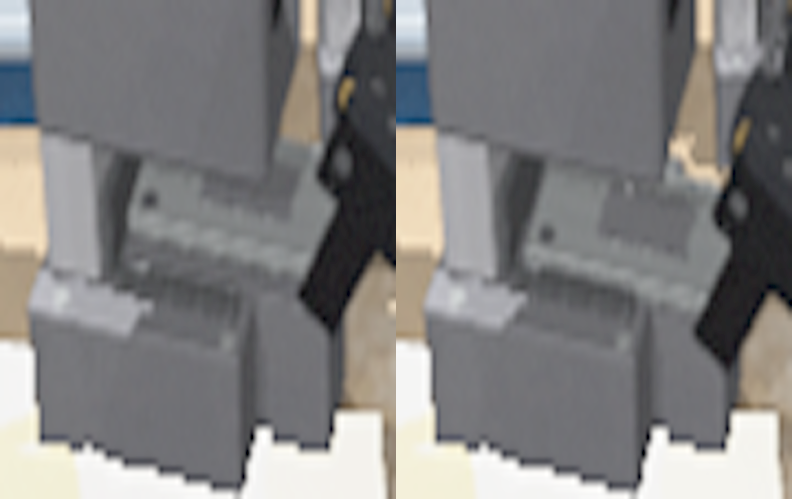

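The plate has gone down between the rails to about 2 mm without contact; its far edge is at about (525,265) in the right panel. Now I push to the stop, lower, release and back off.

Run:
```python
from h import *; from station import *; import cv2
np.set_printoptions(precision=4,suppress=True)
O=.0147;L=.555
def st():
    tp=np.array(monitor.read_tool_pos()); M=R.from_quat(monitor.read_eef_rot()).as_matrix(); g=tp-O*M[:,0]
    d=g[:2]-S[:2]; c,s=np.cos(S[2]),np.sin(S[2]); return np.array([c*d[0]+s*d[1]+.0496,-s*d[0]+c*d[1],g[2]-.0032-.06]),"F",np.array(monitor.read_wrist_force())
p,q=pose(S,-.0416,0,.0652,L,O); print("fwd",robot.move_straight(p,.02,until_force=5),*st())
x=st()[0][0]-.0496-.0005
p,q=pose(S,x,0,.0582,L,O); print("down",robot.move_straight(p,.015,until_force=4),*st())
robot.open_gripper(); print(*st(),monitor.read_opening())
z=st()[0][2]+.0632; p,q=pose(S,x,0,z,L,O-.08); robot.move_straight(p,.1)
p,q=pose(S,x-.10,0,z,L,O-.16); robot.move_straight(p,.2)
print(monitor.read_wrist_force(),monitor.read_time())
for n in("side","top"): cv2.imwrite(f"pics/{n}6raw.png",vision.read_camera(n)["image"][:,:,::-1])
m=[cv2.resize(cv2.imread("pics/side6raw.png")[165:228,250:340],None,fx=6,fy=6,interpolation=cv2.INTER_CUBIC),
   cv2.resize(cv2.imread("pics/top6raw.png")[130:215,310:375],None,fx=4,fy=378/85,interpolation=cv2.INTER_CUBIC)]
m=np.clip(255*(np.hstack(m)/255.)**.6,0,255).astype(np.uint8); print(m.shape); cv2.imwrite("pics/fin.png",m)
```

```text
fwd True [-0.0008 -0.0001  0.0015] F [ 0.015  -1.0032 -1.2294]
down True [-0.0009 -0.0003 -0.0003] F [ 0.7665 -0.1342  3.1941]
[-0.0013 -0.0004 -0.0007] F [-0.0316 -0.0935  0.3093] 0.9993698246476185
[ 0.4032 -0.1501  0.0938] 22.475
(378, 800, 3)
```

View pics/fin.png

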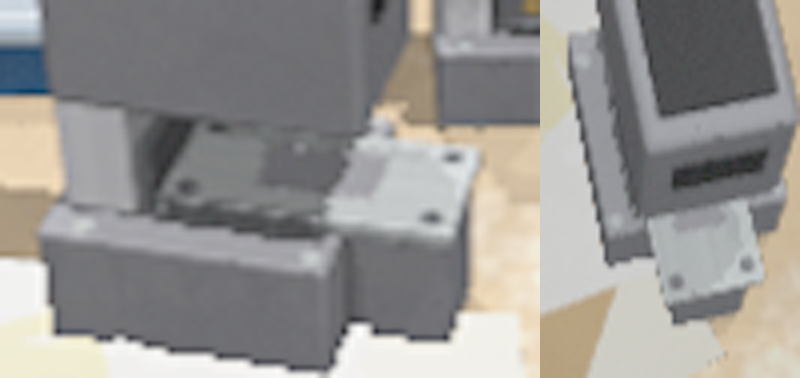

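Run:
```python
from fit import *; import h
S=h.S; b={"side":np.array([.0004,-.0007,.0012]),"top":np.array([-.0005,.0007,.0003])}
si=lambda x,y:np.array((250+x/6-.4,165+y/6-.4)); to=lambda x,y:np.array((310+(x-540)/4-.4,130+y*85/378-.4))
ob=[("side",(-60,-30,8),si(483,150)),("side",(-60,30,8),si(464,236)),("side",(60,30,8),si(162,203)),("top",(-60,30,8),to(668,304)),("top",(-60,-30,8),to(763,277))]
def g(p): return np.ravel([proj(n,W(S,W(p,np.array(P)*mm)+[0,0,.06+p[3]]),b[n])[0]-x for n,P,x in ob])
r=least_squares(g,np.zeros(4),x_scale=[.01,.01,.1,.01]); print("plate in seat (x,y,yaw,z):",r.x.round(4),"resid px",r.fun.round(2))
```

```text
plate in seat (x,y,yaw,z): [-0.0003  0.0027  0.0511  0.0003] resid px [-0.05 -0.49 -1.   -0.15 -0.53  0.27 -0.38  1.05  0.91  0.45]
```

Run:
```python
from station import *
robot.hand_in(); print(monitor.read_time(),monitor.read_wrist_force())
```

```text
the job is handed in; nothing more can be done
the job is handed in; nothing more can be done
```

The cover plate is lying in the inspection stand, released, and the job was handed in at about 22.5 s on the robot clock. No verdict is reported, so these are my own checks.

**What I did:** I pressed the notched end until the floor reached its stop. The tool stopped at 43 mm, which matches full tip, and the picture showed the plate raised and still in the nest. I then gripped the raised end, lifted it, and turned it level, adding about 0.04 rad of lean because it drooped slightly. It went in under the head and down between the rails. I pushed it forward until it met about 5 N, lowered it onto the seat, let go and backed the arm off.

**Last checks:**

| Measure (relative to the seat) | Arm position at release | Last picture | Limit |
|---|---|---|---|
| Along | -1.3 mm | -0.3 mm | ±6 mm |
| Across | -0.4 mm | +2.7 mm | ±5 mm |
| Height | -0.7 mm | +0.3 mm | ±3 mm |
| In line | not measured | 0.05 rad | 0.1 rad |

- **Disagreement:** the across and in-line figures from the picture are larger than the arm's. I put that mostly down to about 1 px of picking error and my uncertain estimate of the stand's angle, 0.08 to 0.11 rad.
- **Not seen:** the pin is hidden under the plate. I infer it is down because the plate looks level at seat height.
- **Bystanders:** the planned moves kept the arm clear of the knob, tape roll and terminal block, and I saw no sign that any of them moved. I did not measure them at the end.
- **Robot contact:** force on the tool was about 0.4 N after backing off, so it was touching nothing.

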